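# Pack up the short bench stand and bridge both stands with the spirit level

## Robot

A 6-joint arm with a two-finger parallel gripper is mounted at the origin on a cart in front of the work surface, level with it; the furniture and walls round the work are solid. World frame = base frame: x ahead of the robot, y to its left, z up, the work surface at z = 0. Lengths are in mm, angles in rad, forces in N, time in s.
With the tool pointing down it reaches from about 350 to 775 mm from the base axis. Payload 7.3 kg.
Tool frame: the origin (TCP) lies midway between the tips of the shut fingers; the grasp point (between the pads) lies behind it (ctrl.grip_point_offset is the z of the grasp point in the tool frame, in mm); z points along the fingers, y is the line along which they close (so a half turn about z gives the same grasp; the last joint's range is limited). The gripper opens to 92 mm and grips with 3 to 60 N. Pads are 19 mm wide; open, the fingers measure 130 mm over their backs; the gripper's body (75 mm by 190 mm) begins 47 mm behind the grasp point.
Start: joints at [0.958, 0.342, 1.524, -0, 1.275, -0.146], TCP at [236.256, 468.858, 226.741] pointing down, gripper open.
Joint ranges: [-2.53, 2.53], [-0.77, 2.02], [0.04, 2.7], [-1, 4.14], [0.28, 2.66], [-3.11, 3.11]. Speed limits (rad/s): [2.57, 2.57, 3.14, 3.14, 3.14, 3.14].

## Interface

Orientations are given as a 3x3 rotation matrix whose columns are the frame's x, y, z axes.
In Python, from station import ctrl gives the robot as it stands. The module is installed in compiled form; this text tells all that it offers.
- The arm moves only by the shell command python3 -m creep 'ROWS'. ROWS is JSON, a list of rows, each a list of 7 numbers: the shift along the tool's x, y, z in cm, then the turn, a rotation vector about the tool's x, y, z in degrees, then the finger opening in cm, from 0 to 9.18. A call has exactly 10 rows; each row shifts and turns the commanded pose from where the row before left it, along the tool's axes as they then stand; what a row does not reach is not made up. A row lasts 1/8 s, in which the tool goes at most 62.5 mm and 10.7 degrees, less where a joint would pass 70% of its speed; a pose out of reach is approached as far as the arm can. A call with a gripper value outside its range is refused whole. The fingers move at their own pace and stop on an object; the grip force is fixed at half the most. Time passes only in rows, so rows that do not move let the fingers close, or fill a call up. It gives the time, the measured TCP pose, the force, the opening and the grip force at its end, in the units of the state.
- ctrl.sense(): the state, without advancing time (a new reading comes with each control period).
- ctrl.capture(name): name is "side" or "top"; returns a dict with "pixels" (480x640x3 uint8, blue, green, red), "range_z" (480x640 float32, mm along the optical axis (not along the pixel's ray), 0 where there is no reading), "K" (3x3 intrinsics, pixels), "origin" and "rotation" of the camera in the world. Camera axes: x right, y down, z forward; pixel columns grow to the right and rows downward; lengths in mm; the calibration is good to about 2 mm. A picture is of the moment at which its call begins.
- ctrl.finish_job(): hands the job in; it is judged then, once.
The state is a dict: "time_s": time; "joint_pos": joint angles; "qd": joint speeds; "joint_torque": joint torques, N m; "tcp_pos": TCP position; "tcp_rot": TCP orientation; "force": force on the tool from outside, world axes, zero at the start; "moment": the same for the moment, N m; "opening": finger opening in mm; "grasp_force": force on a finger pad.
Only numpy, scipy, OpenCV 4.12 (cv2) and the standard library are available. Lean on these libraries where they do the work, as an engineer would, in place of code of your own. Each camera call takes 0.05 s, during which the arm holds its last target. There are 200 camera calls.

## Task

The two steel bench stands differ in height by the length of the wooden block. Stand the block on its end on the bench and let go of it, take it again near its upper end and set it, still on end, centrally on the head of the short stand. Then lay the spirit level across the block and the tall stand, on its narrow long edge as it stands now and centred over both supports, let go and leave the jar, the tape measure and the dust brush standing or lying where they are.

Things in the scene. Friction and masses are not known exactly. Their poses are not given: they have to be found in the camera images.
- block_center (a point): Centre of the loose plain beech block, a cuboid 44 (x) x 95 (y) x 35 (z) mm, about 0.11 kg. Its own y is the long axis. At the start it lies on the bench with z up (35 mm high, centre 17.5 mm over the bench, long sides 44 mm apart); standing on end it is 95 mm tall and its centre is 47.5 mm above what it stands on. Either end may be up.
- level_center (a point): Centre of the loose spirit level, an aluminium bar 21 (x) x 220 (y) x 40 (z) mm with a yellow vial, about 0.19 kg. It stands on its narrow long edge with z up: own y is its long axis, x across its 21 mm thickness; the centre is 20 mm above the edge it stands on. It is symmetric enough to be used either end round.
- tall_stand_top (a point): Centre of the flat top of the tall steel stand's round head, 135 mm above the bench; z up. Head 50 mm across and 12 mm thick, stem 28 mm across (with a 36 mm collar half-way up), round foot 80 mm across and 10 mm high. The stand is fixed to the bench.
- short_stand_top (a point): Centre of the flat top of the short steel stand's round head, 40 mm above the bench; z up. Head 56 mm across and 12 mm thick, foot 80 mm across. Fixed to the bench, about 155 mm (centre to centre) from the tall stand; which of the two is on the left varies.
- block: The beech block itself; origin at the centre of the face it lies on at the start, axes as block_center.
- level: The spirit level itself; origin at the centre of its lower edge, axes as level_center.
- tall_stand: The tall stand itself; origin at the centre of its foot on the bench.
- jar: Loose bystander: clear sample jar with a white lid, 60 mm across, 85 mm tall, origin at the centre of its underside.
- tape_measure: Loose bystander: pocket tape measure, 35 x 89 x 63 mm, origin at the centre of its underside.
- bench_brush: Loose bystander: flat dust brush with a wooden handle, 52 x 189 x 16 mm (long axis y), origin at the centre of its underside.
Not all that is in view belongs to the job. Leave any blue or green look-alike of the block alone.

How it is judged:
By the outcome, as a careful person would: the job done as asked, in the order asked, and still so for the second after the job is handed in, with the robot touching nothing.
It also fails if it takes over 66 s, if anything falls off the work surface, if the arm or the gripper's body presses on something with over 40 N, if the wrist force passes 120 N, or if a joint passes its speed limit or range.

## Working session

There is one attempt and no reset: what is moved stays moved. The work goes in short steps, Python scripts to look and compute and a shell command to move; the robot and the scene stay as the last step left them, time stands still between calls to the robot, and variables do not carry over. Pictures are saved under pics/ and viewed, at most 10 in all, crops included, and the job is handed in when it is done.

```bash
mkdir -p pics; python3 - <<'E'
from station import ctrl
import cv2,numpy as np
s=ctrl.sense()
print(s['time_s'],s['tcp_pos'],np.round(s['tcp_rot'],3).tolist(),s['opening'],ctrl.grip_point_offset)
for n in('side','top'):
    c=ctrl.capture(n);cv2.imwrite(f'pics/{n}0.png',c['pixels']);np.savez(f'{n}0.npz',**c)
    print(n,c['K'].tolist(),c['origin'],np.round(c['rotation'],3).tolist())
E
```

```text
0.0 [235.99508712 468.50892562 226.03635305] [[-0.893, 0.45, -0.001], [0.45, 0.893, -0.001], [0.0, -0.002, -1.0]] 92.12785595567908 -18.8
side [[444.7002566359301, 0.0, 318.98848297840647], [0.0, 444.7002566359301, 238.18563616167066], [0.0, 0.0, 1.0]] [ 339.54704021 1140.11541792  827.84843501] [[-0.967, -0.167, 0.194], [-0.255, 0.573, -0.779], [0.019, -0.802, -0.597]]
top [[446.2958309925418, 0.0, 320.1155393845482], [0.0, 446.2958309925418, 238.79644487813644], [0.0, 0.0, 1.0]] [ 447.42249571  184.41058683 1022.59857433] [[0.005, -0.989, 0.15], [-1.0, -0.003, 0.01], [-0.01, -0.15, -0.989]]
```

View pics/top0.png

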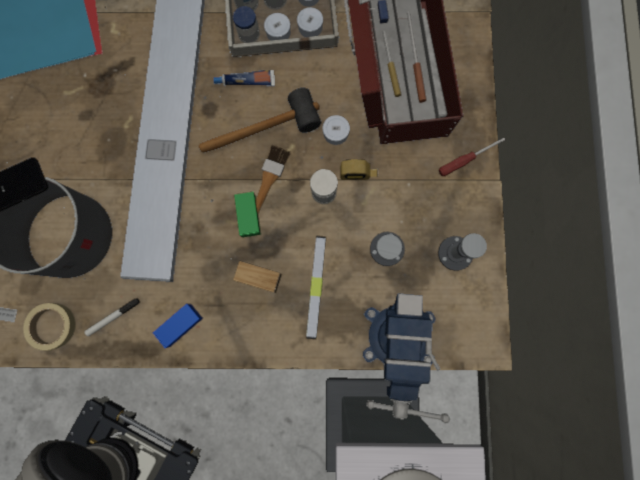

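View pics/side0.png

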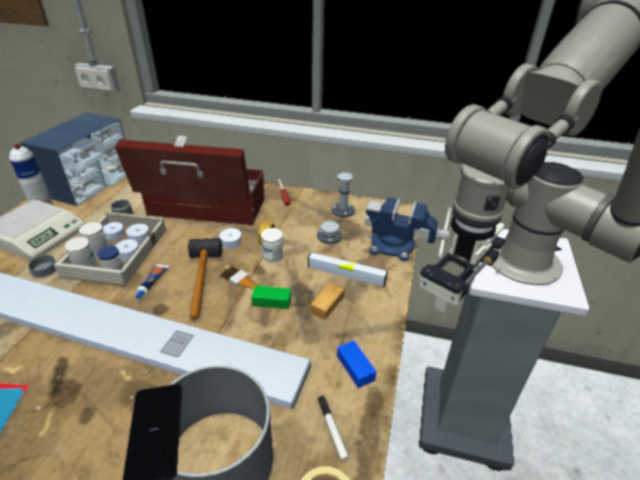

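The top view shows the beech block at about (257,277), the level at (316,288), the short stand head at (387,249) and the tall head at (473,245). The jar is at (323,185), the tape at (355,170), the brush at (270,175), and the vise at (403,345). The side view agrees.

```bash
cat > h.py <<'E'
import cv2,numpy as np
def cast(c,uv,z):
    uv=np.atleast_2d(uv).astype(float);r=np.c_[uv,np.ones(len(uv))]@np.linalg.inv(c['K']).T@c['rotation'].T
    return c['origin']+r*((z-c['origin'][2])/r[:,2])[:,None]
def world(c):
    v,u=np.mgrid[:480,:640];r=np.stack([u,v,np.ones_like(u)],-1)@np.linalg.inv(c['K']).T
    return (r*c['range_z'][...,None])@c['rotation'].T+c['origin']
def blob(c,seed,lo,hi,win=60):
    """height-band component around seed; rect of its pixels on world top plane"""
    W=world(c);m=((W[...,2]>lo)&(W[...,2]<hi)&(c['range_z']>0)).astype(np.uint8)
    n,l,st,ce=cv2.connectedComponentsWithStats(m);k=l[seed[1],seed[0]]
    return (l==k) if k else None,W
E
python3 - <<'E'
from h import *
c=dict(np.load('top0.npz'))
T={'block':((257,277),28,42,35),'level':((316,288),32,48,40),'short':((387,249),33,47,40),'tall':((473,245),125,145,135),'jar':((323,185),75,95,85),'tape':((352,170),50,70,63),'brush':((270,180),6,25,16)}
for n,(s,lo,hi,z) in T.items():
    m,W=blob(c,s,lo,hi)
    if m is None: print(n,'none',W[s[1],s[0]]);continue
    v,u=np.nonzero(m);P=cast(c,np.c_[u,v],z)
    r=cv2.minAreaRect(P[:,:2].astype(np.float32));print(n,len(u),np.round(r[0]),np.round(r[1]),round(r[2],1),'z',np.round(np.median(W[m][:,2]),1))
    hsv=cv2.cvtColor(c['pixels'],cv2.COLOR_BGR2HSV);print('   hsv',hsv[s[1],s[0]])
W=world(c);m=(W[...,2]>25)&(W[...,0]>150)&(W[...,0]<420)&(W[...,1]<60)&(W[...,1]>-200)
print('vise',W[m].min(0),W[m].max(0))
E
```

```text
block 878 [514. 334.] [96. 45.] 73.7 z 35.8
   hsv [ 17 111 138]
level 1022 [492. 202.] [ 24. 226.] 84.6 z 40.8
   hsv [ 34 131 167]
short 494 [581.  42.] [53. 54.] 89.2 z 40.9
   hsv [ 90   4 129]
tall 509 [ 571. -113.] [50. 49.] 87.6 z 135.8
   hsv [ 90   6 128]
jar 583 [714. 186.] [58. 56.] 0.1 z 85.6
   hsv [ 23  18 166]
tape 378 [756. 118.] [35. 56.] 0.1 z 59.6
   hsv [ 21 123 124]
brush 890 [734. 319.] [ 48. 179.] 70.3 z 14.5
   hsv [ 14 153 113]
vise [225.53233134 -60.63751734  25.05911477] [419.9833433   59.98290036 140.9918979 ]
```

```bash
cat > plan.py <<'E'
import sys,numpy as np
from scipy.spatial.transform import Rotation as R
from station import ctrl
def plan(g,phi,alpha=0.,off=0.):
    """grasp point g, tool yaw phi, tilt alpha about tool y (deg), off mm back along tool z -> shift in present axes, in target axes, turn"""
    s=ctrl.sense();c,t=np.cos(np.radians(phi)),np.sin(np.radians(phi))
    T=np.array([[c,t,0],[t,-c,0],[0,0,-1.]])@R.from_euler('y',alpha,degrees=True).as_matrix()
    p=np.array(g,float)+T[:,2]*(-ctrl.grip_point_offset-off);C=s['tcp_rot'];d=p-s['tcp_pos']
    print('t',round(s['time_s'],2),'tcp',np.round(s['tcp_pos'],1),'target',np.round(p,1),'open',round(s['opening'],1),'gf',np.round(s['grasp_force'],1),'F',np.round(s['force'],1))
    print('shift cm now-axes',np.round(C.T@d/10,2),'| after-turn axes',np.round(T.T@d/10,2),'| turn deg',np.round(R.from_matrix(C.T@T).as_rotvec(degrees=True),1),'q',np.round(s['joint_pos'],2))
if __name__=='__main__': plan(*[eval(a) for a in sys.argv[1:]])
E
python3 - <<'E'
from h import *
for cam,S in (('top',((257,277),(316,288),(387,249),(473,245))),('side',((327,299),(346,268),(329,228),(345,176)))):
    c=dict(np.load(cam+'0.npz'))
    for n,s,z in zip(('block','level','short','tall'),S,(35,40,40,135)):
        W=world(c);m=((abs(W[...,2]-z)<3.5)&(c['range_z']>0)).astype(np.uint8)
        _,l=cv2.connectedComponents(m);k=l[s[1],s[0]]
        if not k: print(cam,n,'none',W[s[1],s[0]]);continue
        v,u=np.nonzero(l==k);P=cast(c,np.c_[u,v],z)[:,:2];mu,e,w=cv2.PCACompute2(P,None)
        print(cam,n,len(u),np.round(mu[0],1),'yaw',np.round(np.degrees(np.arctan2(e[0,1],e[0,0])),1),'dims~',np.round(np.sqrt(12*w.ravel()),0))
E
python3 plan.py '[520,355,26]' 73.7 -35 120
```

```text
top block 819 [513.4 333.9] yaw 73.4 dims~ [97. 45.]
top level 934 [490.5 203.1] yaw -5.1 dims~ [222.  22.]
top short 446 [580.1  41.2] yaw 14.9 dims~ [48. 48.]
top tall 457 [ 570.3 -114.3] yaw 128.6 dims~ [44. 43.]
side block 460 [514.3 340. ] yaw 73.7 dims~ [97. 45.]
side level none [490.65001961 217.30199291  34.70416144]
side short 152 [581.1  46.7] yaw 95.0 dims~ [52. 47.]
side tall none [ 570.6056741  -118.05495372  131.46781677]
t 0.1 tcp [236.  468.5 226.1] target [536.3 410.7 108.9] open 91.8 gf 0.0 F [ 1.1 -0.1  0.1]
shift cm now-axes [-29.42   8.37  11.7 ] | after-turn axes [ 9.08 30.44  7.95] | turn deg [ 24.2 -29.1  76.9] q [ 0.96  0.34  1.52  0.    1.28 -0.15]
```

```bash
python3 -m creep '[[-5.9,1.6,0,0,0,0,9.1],[-5.9,1.6,0,0,0,0,9.1],[-5.9,1.6,0,0,0,0,9.1],[-5.9,1.6,0,0,0,0,9.1],[-5.8,1.6,0,0,0,0,9.1],[0,0,0,2.7,-3.2,8.6,9.1],[0,0,0,2.7,-3.2,8.6,9.1],[0,0,0,2.7,-3.2,8.6,9.1],[0,0,0,2.7,-3.2,8.6,9.1],[0,0,0,2.7,-3.2,8.6,9.1]]'; python3 plan.py '[520,356.5,26]' 73.5 -35 100
```

```text
time_s: 1.35
tcp_pos: [534.5, 408.0, 226.4]
tcp_rot: [[-0.333, 0.943, 0.007], [0.882, 0.314, -0.352], [-0.334, -0.111, -0.936]]
force: [0.0, 0.5, -0.2]
opening: 91.5
grasp_force: 0.0
t 1.35 tcp [534.5 408.  226.4] target [533.2 401.2  92.5] open 91.5 gf 0.0 F [ 0.   0.5 -0.2]
shift cm now-axes [ 3.9   1.15 12.77] | after-turn axes [ 7.11  0.08 11.36] | turn deg [ 10.6 -12.9  33.9] q [ 0.67  0.79  0.79 -0.29  1.77  0.3 ]
```

```bash
python3 -m creep '[[0,0,0,2.65,-3.2,8.5,9.1],[0,0,0,2.65,-3.2,8.5,9.1],[0,0,0,2.65,-3.2,8.5,9.1],[0,0,0,2.65,-3.2,8.5,9.1],[2.4,0,3.8,0,0,0,9.1],[2.4,0,3.8,0,0,0,9.1],[2.3,0.1,3.8,0,0,0,9.1],[0,0,1.5,0,0,0,9.1],[0,0,1.5,0,0,0,9.1],[0,0,0,0,0,0,9.1]]'; python3 plan.py '[520,356.5,26]' 73.5 -35 0
```

```text
time_s: 2.6
tcp_pos: [528.2, 384.2, 66.6]
tcp_rot: [[0.229, 0.959, -0.164], [0.788, -0.282, -0.548], [-0.572, -0.004, -0.82]]
force: [-0.5, 0.0, 0.5]
opening: 90.9
grasp_force: 0.0
t 2.6 tcp [528.2 384.2  66.6] target [516.9 346.2  10.6] open 90.9 gf 0.0 F [-0.5  0.   0.5]
shift cm now-axes [-0.05  0.02  6.86] | after-turn axes [-0.04  0.    6.86] | turn deg [-0.1 -0.1  0.2] q [ 0.67  1.07  0.74 -0.34  1.83  0.95]
```

```bash
python3 - <<'E'
from station import ctrl
import cv2,numpy as np
a=ctrl.capture('side')['pixels'][200:380,220:480];b=ctrl.capture('top')['pixels'][170:350,170:430]
cv2.imwrite('pics/near1.png',np.vstack([cv2.resize(a,None,fx=1.6,fy=1.6),cv2.resize(b,None,fx=1.6,fy=1.6)]))
E
```

```text
(no output)
```

View pics/near1.png

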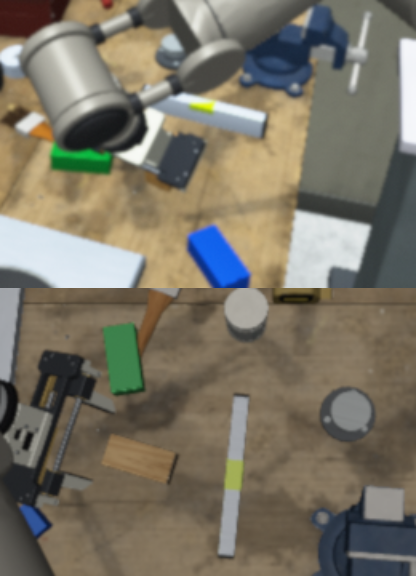

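The gripper straddles the block axis in the top view (block at crop (140,458), fingers at (100,400) and (75,480)), and the green block stays clear. Next I advance and close.

```bash
python3 -m creep '[[0,0,1.7,0,0,0,7.6],[0,0,1.7,0,0,0,7.6],[0,0,1.7,0,0,0,7.6],[0,0,1.7,0,0,0,7.6],[0,0,0,0,0,0,7.6],[0,0,0,0,0,0,3.5],[0,0,0,0,0,0,3.5],[0,0,0,0,0,0,3.5],[0,0,0,0,0,0,3.5],[0,0,0,0,0,0,3.5]]'; python3 plan.py '[520,356.5,26]' 73.5 -35 0
```

```text
time_s: 3.95
tcp_pos: [517.9, 348.2, 12.3]
tcp_rot: [[0.231, 0.96, -0.161], [0.789, -0.282, -0.546], [-0.569, -0.001, -0.822]]
force: [-0.4, 0.5, 1.6]
opening: 44.8
grasp_force: 30.0
t 3.95 tcp [517.9 348.2  12.3] target [516.9 346.2  10.6] open 44.8 gf 30.0 F [-0.4  0.5  1.6]
shift cm now-axes [-0.08 -0.04  0.27] | after-turn axes [-0.08 -0.04  0.27] | turn deg [ 0.  -0.3  0.2] q [ 0.64  1.06  0.93 -0.35  1.65  0.99]
```

```bash
python3 -m creep '[[-2.3,0,-3.3,0,0,0,3.5],[-2.3,0,-3.3,0,0,0,3.5],[-2.3,0,-3.3,0,0,0,3.5],[0,0,0,0,10,0,3.5],[0,0,0,0,10,0,3.5],[0,0,0,0,10,0,3.5],[0,0,0,0,10,0,3.5],[0,0,0,0,10,0,3.5],[0,0,0,0,10,0,3.5],[0,0,0,0,0,0,3.5]]'; python3 plan.py '[510,345,72]' 73.5 55 0
```

```text
time_s: 5.2
tcp_pos: [516.7, 345.1, 131.6]
tcp_rot: [[0.26, 0.958, 0.117], [0.867, -0.285, 0.408], [0.425, -0.005, -0.905]]
force: [0.1, -0.0, -0.5]
opening: 44.5
grasp_force: 30.0
t 5.2 tcp [516.7 345.1 131.6] target [514.4 359.8  61.2] open 44.5 gf 30.0 F [ 0.1 -0.  -0.5]
shift cm now-axes [-1.78 -0.6   6.95] | after-turn axes [-5.   -0.64  5.14] | turn deg [-0.2 29.9 -0.3] q [0.28 0.48 1.69 0.53 0.8  0.23]
```

```bash
python3 -m creep '[[0,0,0,0,10,0,3.5],[0,0,0,0,10,0,3.5],[0,0,0,-0.2,10,-0.3,3.5],[0,0,0,0,0,0,3.5],[0,0,0,0,0,0,3.5],[0,0,0,0,0,0,3.5],[0,0,0,0,0,0,3.5],[0,0,0,0,0,0,3.5],[0,0,0,0,0,0,3.5],[0,0,0,0,0,0,3.5]]'; python3 plan.py '[510,345,72]' 73.5 55 0
python3 - <<'E'
from station import ctrl
from h import *
for n in('side','top'):
    c=ctrl.capture(n);np.savez(n+'1.npz',**c)
a=np.load('side1.npz')['pixels'][170:350,220:480];b=np.load('top1.npz')['pixels'][170:350,170:430]
cv2.imwrite('pics/near2.png',np.vstack([cv2.resize(a,None,fx=1.6,fy=1.6),cv2.resize(b,None,fx=1.6,fy=1.6)]))
E
```

```text
time_s: 6.45
tcp_pos: [512.2, 351.1, 130.1]
tcp_rot: [[0.186, 0.965, 0.187], [0.634, -0.263, 0.727], [0.751, -0.017, -0.66]]
force: [-0.6, 0.8, -0.3]
opening: 44.8
grasp_force: 30.0
t 6.45 tcp [512.2 351.1 130.1] target [514.4 359.8  61.2] open 44.8 gf 30.0 F [-0.6  0.8 -0.3]
shift cm now-axes [-4.59  0.09  5.22] | after-turn axes [-5.14 -0.04  4.68] | turn deg [-1.5  6.3  0. ] q [ 0.09  0.53  1.92  1.26  0.84 -0.6 ]
```

View pics/near2.png

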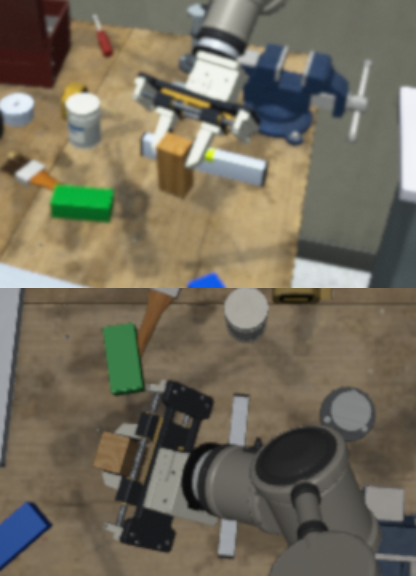

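The block hangs near vertical at crop (175,165) in the side view and nothing else has moved. It needs about 6° more tilt; then I'll measure its face.

```bash
python3 -m creep '[[0,0,0,-0.8,3.1,0,3.5],[0,0,0,-0.7,3.2,0,3.5],[0,0,0,0,0,0,3.5],[0,0,0,0,0,0,3.5],[0,0,0,0,0,0,3.5],[0,0,0,0,0,0,3.5],[0,0,0,0,0,0,3.5],[0,0,0,0,0,0,3.5],[0,0,0,0,0,0,3.5],[0,0,0,0,0,0,3.5]]' >/dev/null; python3 plan.py '[510,345,72]' 73.5 55 0
cat > face.py <<'E'
from station import ctrl
from h import *
c=ctrl.capture('side');W=world(c);hsv=cv2.cvtColor(c['pixels'],cv2.COLOR_BGR2HSV)
s=ctrl.sense();p=s['tcp_pos']+s['tcp_rot'][:,2]*-18.8
m=(np.linalg.norm(W-p,axis=-1)<110)&(W[...,2]>5)&(hsv[...,1]>70)&(hsv[...,0]<28)&(hsv[...,0]>8)&(c['range_z']>0)
_,l,st,_=cv2.connectedComponentsWithStats(m.astype(np.uint8));k=1+st[1:,4].argmax();Q=W[l==k]
print('n',len(Q),'z range',np.percentile(Q[:,2],[0.5,99.5]),'bbox px',st[k])
top=Q[Q[:,2]>np.percentile(Q[:,2],99)-4]
F=Q[Q[:,2]<Q[:,2].max()-12];q0=F.mean(0)
for _ in range(4):
    n=np.linalg.svd(F-F.mean(0),full_matrices=False)[2][2];r=(F-F.mean(0))@n;F=F[abs(r)<max(2,1.5*r.std())]
n*=np.sign(n[1]);print('face n',n.round(3),'lean deg',np.degrees(np.arcsin(n[2])).round(1),'yaw',np.degrees(np.arctan2(n[1],n[0])).round(1),'at',F.mean(0).round(1),len(F))
print('top centroid',top.mean(0).round(1),top.ptp(0).round(1) if hasattr(top,'ptp') else np.ptp(top,axis=0).round(1))
# lean across face: PCA long axis of face
e=np.linalg.svd(F-F.mean(0),full_matrices=False)[2][0];print('long axis',(e*np.sign(e[2])).round(3))
E
python3 face.py
```

```text
t 7.8 tcp [512.3 351.1 130.1] target [514.4 359.8  61.2] open 44.9 gf 30.0 F [-0.1  0.4 -0.9]
shift cm now-axes [-5.13 -0.04  4.68] | after-turn axes [-5.13 -0.05  4.68] | turn deg [-0.  0.  0.] q [ 0.06  0.56  1.98  1.45  0.89 -0.82]
n 786 z range [ 69.40289073 167.20661796] bbox px [317 252  24  45 786]
face n [ 0.258  0.966 -0.004] lean deg -0.2 yaw 75.1 at [515.6 363.7 113.1] 394
top centroid [510.2 349.5 165. ] [46.1 42.9  4.8]
long axis [-0.004  0.005  1.   ]
```

```bash
python3 -m creep '[[-1.35,0,0.95,0,0,0,3.5],[-1.35,0,0.95,0,0,0,3.5],[-1.35,0,0.95,0,0,0,3.5],[-1.35,0,0.95,0,0,0,3.5],[0,0,0,0,0,0,3.5],[0,0,0,0,0,0,3.5],[0,0,0,0,0,0,3.5],[0,0,0,0,0,0,3.5],[0,0,0,0,0,0,3.5],[0,0,0,0,0,0,3.5]]'|egrep 'force|pos'; python3 face.py|head -2; python3 -m creep '[[-0.16,0,0.12,0,0,0,3.5],[0,0,0,0,0,0,3.5],[0,0,0,0,0,0,3.5],[0,0,0,0,0,0,3.5],[0,0,0,0,0,0,3.5],[-0.08,0,0.06,0,0,0,3.5],[0,0,0,0,0,0,3.5],[0,0,0,0,0,0,3.5],[0,0,0,0,0,0,3.5],[0,0,0,0,0,0,3.5]]'|egrep 'force|pos'
```

```text
tcp_pos: [512.3, 351.2, 64.2]
force: [-0.3, -0.4, -0.4]
grasp_force: 30.0
n 699 z range [  5.87860453 101.48914362] bbox px [317 273  23  42 699]
face n [ 0.275  0.961 -0.006] lean deg -0.3 yaw 74.0 at [515.  364.   48.6] 336
tcp_pos: [512.3, 351.3, 61.1]
force: [-0.2, -0.2, -0.8]
grasp_force: 30.0
```

```bash
python3 -m creep '[[-0.12,0,0.09,0,0,0,3.5],[0,0,0,0,0,0,3.5],[0,0,0,0,0,0,3.5],[0,0,0,0,0,0,3.5],[0,0,0,0,0,0,3.5],[0,0,0,0,0,0,3.5],[0,0,0,0,0,0,3.5],[0,0,0,0,0,0,3.5],[0,0,0,0,0,0,3.5],[0,0,0,0,0,0,3.5]]'|egrep 'force|pos'
```

```text
tcp_pos: [512.5, 351.6, 60.0]
force: [0.0, -1.8, 5.3]
grasp_force: 30.0
```

```bash
python3 -m creep '[[0,0,0,0,0,0,7.5],[0,0,0,0,0,0,7.5],[0,0,0,0,0,0,7.5],[0,0,0,0,0,0,7.5],[0,0,-2,0,0,0,7.5],[0,0,-4,0,0,0,7.5],[0,0,-4,0,0,0,7.5],[-0,0,-4,0,0,0,7.5],[0,0,0,0,0,0,7.5],[0,0,0,0,0,0,7.5]]'|egrep 'force|pos|open'; python3 - <<'E'
from h import *
from station import ctrl
c=ctrl.capture('top');np.savez('top2.npz',**c);cs=ctrl.capture('side')
W=world(c);m=(abs(W[...,2]-95)<8)&(abs(W[...,0]-510)<60)&(abs(W[...,1]-350)<60)
v,u=np.nonzero(m);P=cast(c,np.c_[u,v],95)[:,:2];r=cv2.minAreaRect(P.astype(np.float32));print(len(u),P.mean(0),r,np.median(W[m][:,2]))
cv2.imwrite('pics/near3.png',np.vstack([cv2.resize(x['pixels'][170:350,170:430],None,fx=1.6,fy=1.6) for x in(cs,c)]))
E
python3 plan.py '[510,348,82]' 73.5 0 60
```

```text
tcp_pos: [480.0, 241.6, 139.8]
force: [-0.1, 0.8, -1.1]
opening: 74.9
grasp_force: 0.0
371 [510.65971889 344.35859657] ((510.6372375488281, 343.9447326660156), (35.892616271972656, 44.90671157836914), 73.19508361816406) 95.61772049862816
t 13.0 tcp [479.6 242.2 139.4] target [510.  348.  123.2] open 74.8 gf 0.0 F [-0.2  0.1  0.1]
shift cm now-axes [ 5.   -0.06  9.95] | after-turn axes [11.01 -0.09  1.62] | turn deg [ -0.1 -55.    0.1] q [-0.21  0.49  2.1   1.28  1.02 -0.91]
```

View pics/near3.png

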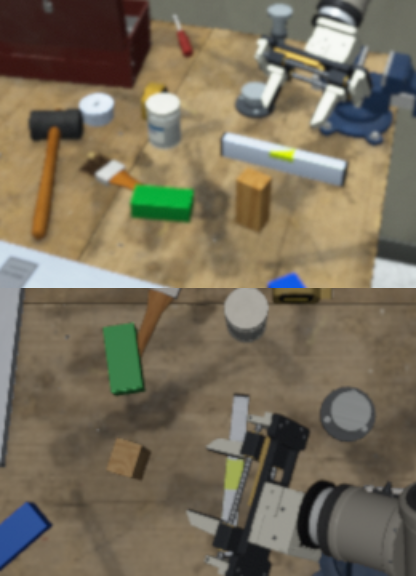

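The block stands free on its end at crop (127,458), upright and 95 mm high, with the gripper clear of it. Now I right the tool and regrasp from above.

```bash
python3 -m creep '[[4.1,0,-2.9,0,0,0,7.5],[0,0,0,0,-9,0,7.5],[0,0,0,0,-9,0,7.5],[0,0,0,0,-9,0,7.5],[0,0,0,0,-9,0,7.5],[0,0,0,0,-9,0,7.5],[0,0,0,0,-9,0,7.5],[0,0,0,0,0,0,7.5],[0,0,0,0,0,0,7.5],[0,0,0,0,0,0,7.5]]'>/dev/null; python3 plan.py '[510.6,344.2,80]' 73.3 0 60
```

```text
t 14.25 tcp [479.4 240.5 189.8] target [510.6 344.2 121.2] open 74.9 gf 0.0 F [ 0.6 -0.2  1. ]
shift cm now-axes [10.7   0.06  7.05] | after-turn axes [1.083e+01 1.000e-02 6.860e+00] | turn deg [-0.1 -1.   0.2] q [0.31 0.39 1.56 0.02 1.18 0.59]
```

```bash
python3 -m creep '[[5.4,0,0,0,-1,0.2,7.5],[5.4,0,2.4,0,0,0,7.5],[0,0,4.5,0,0,0,7.5],[0,0,0,0,0,0,7.5],[0,0,0,0,0,0,7.5],[0,0,0,0,0,0,7.5],[0,0,0,0,0,0,7.5],[0,0,0,0,0,0,7.5],[0,0,0,0,0,0,7.5],[0,0,0,0,0,0,7.5]]'>/dev/null; python3 plan.py '[510.6,344.2,80]' 73.3 0 0
```

```text
t 15.5 tcp [510.5 344.7 122.1] target [510.6 344.2  61.2] open 75.2 gf 0.0 F [0.5 0.  0. ]
shift cm now-axes [-0.05  0.02  6.09] | after-turn axes [-0.05  0.02  6.09] | turn deg [-0.   0.   0.1] q [ 0.47  0.6   1.4  -0.    1.14  0.76]
```

Descend, close and lift.

```bash
python3 -m creep '[[0,0,2,0,0,0,7.5],[0,0,2,0,0,0,7.5],[0,0,2,0,0,0,7.5],[0,0,0,0,0,0,7.5],[0,0,0,0,0,0,3.5],[0,0,0,0,0,0,3.5],[0,0,0,0,0,0,3.5],[0,0,0,0,0,0,3.5],[0,0,0,0,0,0,3.5],[0,0,0,0,0,0,3.5]]'|egrep 'pos|force|open'; python3 -m creep '[[0,0,-3,0,0,0,3.5],[0,0,-5,0,0,0,3.5],[0,0,-5,0,0,0,3.5],[0,0,0,0,0,0,3.5],[0,0,0,0,0,0,3.5],[0,0,0,0,0,0,3.5],[0,0,0,0,0,0,3.5],[0,0,0,0,0,0,3.5],[0,0,0,0,0,0,3.5],[0,0,0,0,0,0,3.5]]' >/dev/null; python3 face.py; python3 plan.py '[580.5,42,150]' 86.3 0 0
```

```text
tcp_pos: [510.8, 344.8, 62.6]
force: [-0.6, -0.4, 4.3]
opening: 45.1
grasp_force: 30.0
n 824 z range [128.06410408 267.42448536] bbox px [316 233  25  45 824]
face n [0.25  0.968 0.016] lean deg 0.9 yaw 75.5 at [514.9 363.8 178.3] 500
top centroid [492.  389.5 265.6] [11.8  4.3  9.1]
long axis [ 0.048 -0.02   0.999]
t 18.05 tcp [510.6 344.8 192.1] target [580.5  42.  131.2] open 44.8 gf 30.0 F [-0.2 -0.5  0.1]
shift cm now-axes [-27.    15.37   6.1 ] | after-turn axes [-29.76   8.93   6.09] | turn deg [ -0.    0.  -12.9] q [ 0.47  0.54  1.31 -0.    1.3   0.76]
```

```bash
python3 -m creep '[[-4.5,2.6,0,0,0,0,3.5],[-4.5,2.6,0,0,0,0,3.5],[-4.5,2.6,0,0,0,0,3.5],[-4.5,2.6,0,0,0,0,3.5],[-4.5,2.6,0,0,0,0,3.5],[-4.5,2.4,0,0,0,0,3.5],[0,0,0,0,0,-6.5,3.5],[0,0,0,0,0,-6.4,3.5],[0,0,0,0,0,0,3.5],[0,0,0,0,0,0,3.5]]'>/dev/null; python3 plan.py '[580.6,42,130]' 86.3 0 0; python3 - <<'E'
from h import *
from station import ctrl
cv2.imwrite('pics/near4.png',np.vstack([cv2.resize(ctrl.capture(x)['pixels'][100:280,240:500] if x=='side' else ctrl.capture(x)['pixels'][150:330,270:530],None,fx=1.6,fy=1.6) for x in('side','top')]))
E
```

```text
t 19.3 tcp [580.8  42.1 192.2] target [580.6  42.  111.2] open 44.6 gf 30.0 F [ 0.2 -0.8 -1.7]
shift cm now-axes [-0.01 -0.02  8.1 ] | after-turn axes [-0.01 -0.02  8.1 ] | turn deg [-0.   0.  -0.2] q [-0.06  0.47  1.41 -0.    1.25  0.01]
```

View pics/near4.png

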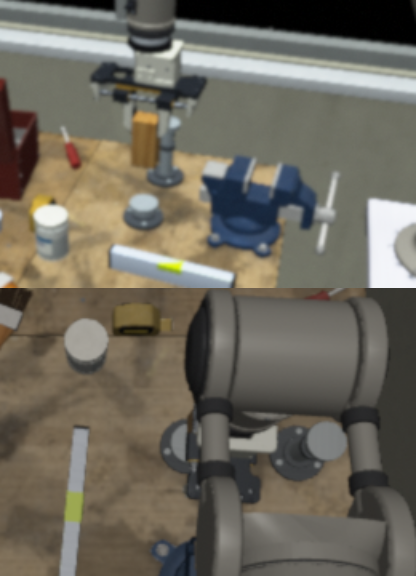

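The block hangs over the short stand (side crop (146,140), stand at (143,208)), and the tall stand is clear. Now I lower it.

```bash
python3 -m creep '[[0,0,2.2,0,0,0,3.5],[0,0,2.2,0,0,0,3.5],[0,0,2.2,0,0,0,3.5],[0,0,2.0,0,0,0,3.5],[0,0,0,0,0,0,3.5],[0,0,0,0,0,0,3.5],[0,0,0,0,0,0,3.5],[0,0,0,0,0,0,3.5],[0,0,0,0,0,0,3.5],[0,0,0,0,0,0,3.5]]'|egrep 'pos|force'; python3 - <<'E'
from h import *
from station import ctrl
c=ctrl.capture('side');cv2.imwrite('pics/near5.png',cv2.resize(c['pixels'][150:260,270:400],None,fx=4,fy=4,interpolation=cv2.INTER_CUBIC))
E
```

```text
tcp_pos: [580.8, 41.9, 106.3]
force: [-0.4, 0.7, -0.6]
grasp_force: 30.0
```

View pics/near5.png

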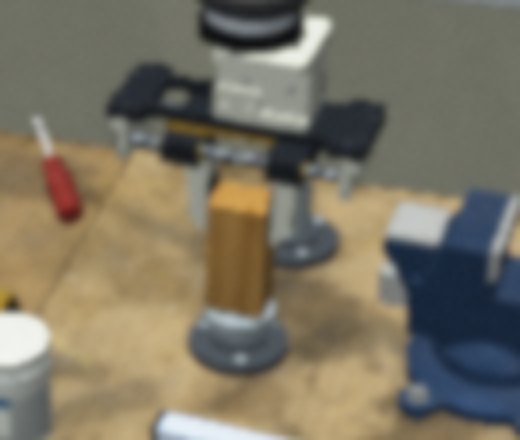

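The block at crop (240,250) sits centrally over the short head at (237,320), a few mm above it.

```bash
python3 -m creep '[[0,0,0.25,0,0,0,3.5],[0,0,0,0,0,0,3.5],[0,0,0,0,0,0,3.5],[0,0,0,0,0,0,3.5],[0,0,0,0,0,0,3.5],[0,0,0.1,0,0,0,3.5],[0,0,0,0,0,0,3.5],[0,0,0,0,0,0,3.5],[0,0,0,0,0,0,3.5],[0,0,0,0,0,0,3.5]]'|egrep 'pos|force'
```

```text
tcp_pos: [580.7, 41.9, 102.7]
force: [-0.5, 0.4, -0.9]
grasp_force: 30.0
```

```bash
python3 -m creep '[[0,0,0.1,0,0,0,3.5],[0,0,0,0,0,0,3.5],[0,0,0,0,0,0,3.5],[0,0,0,0,0,0,3.5],[0,0,0,0,0,0,3.5],[0,0,0,0,0,0,3.5],[0,0,0,0,0,0,3.5],[0,0,0,0,0,0,3.5],[0,0,0,0,0,0,3.5],[0,0,0,0,0,0,3.5]]'|egrep 'pos|force'
```

```text
tcp_pos: [580.8, 41.9, 102.6]
force: [-2.9, 0.4, 5.5]
grasp_force: 30.0
```

```bash
python3 -m creep '[[0,0,0,0,0,0,7.5],[0,0,0,0,0,0,7.5],[0,0,0,0,0,0,7.5],[0,0,0,0,0,0,7.5],[0,0,-2,0,0,0,7.5],[0,0,-5,0,0,0,7.5],[0,0,-5,0,0,0,7.5],[0,0,0,0,0,0,7.5],[0,0,0,0,0,0,7.5],[0,0,0,0,0,0,7.5]]'|egrep 'pos|force|open'; python3 plan.py '[491.3,202.5,27]' 174.8 0 120
```

```text
tcp_pos: [580.0, 42.0, 220.0]
force: [-0.6, 1.1, 0.4]
opening: 74.6
grasp_force: 0.0
t 24.45 tcp [580.  42. 220.] target [491.3 202.5 128.2] open 74.6 gf 0.0 F [-0.6  1.1  0.4]
shift cm now-axes [15.44 -9.87  9.21] | after-turn axes [10.29 15.18  9.18] | turn deg [ -0.2  -0.1 -88.5] q [-0.06  0.45  1.37 -0.    1.32  0.01]
```

```bash
python3 -m creep '[[3.9,-2.5,0,0,0,0,7.5],[3.9,-2.5,0,0,0,0,7.5],[3.9,-2.5,0,0,0,0,7.5],[3.7,-2.4,0,0,0,0,7.5],[0,0,0,0,0,-9.8,7.5],[0,0,0,0,0,-9.8,7.5],[0,0,0,0,0,-9.8,7.5],[0,0,0,0,0,-9.8,7.5],[0,0,0,0,0,-9.8,7.5],[0,0,0,0,0,-9.8,7.5]]'>/dev/null
python3 -m creep '[[0,0,0,0,0,-9.8,7.5],[0,0,0,0,0,-9.8,7.5],[0,0,0,0,0,-9.8,7.5],[0,0,0,0,0,0,6],[0,0,4.5,0,0,0,5],[0,0,4.5,0,0,0,5],[0,0,0,0,0,0,5],[0,0,0,0,0,0,5],[0,0,0,0,0,0,5],[0,0,0,0,0,0,5]]'|grep open; python3 plan.py '[491.3,202.5,28]' 174.8 0 0; python3 - <<'E'
from h import *
from station import ctrl
c=ctrl.capture('top');W=world(c)
m=(abs(W[...,2]-135)<6)&(abs(W[...,0]-580)<50)&(c['range_z']>0)
_,l,st,ce=cv2.connectedComponentsWithStats(m.astype(np.uint8))
for k in range(1,len(st)):
    if st[k,4]>100:
        v,u=np.nonzero(l==k);P=cast(c,np.c_[u,v],135)[:,:2].astype(np.float32);print(st[k,4],P.mean(0).round(1),cv2.minAreaRect(P))
E
```

```text
opening: 49.9
t 26.95 tcp [492.7 202.3 133. ] target [491.3 202.5   9.2] open 49.9 gf 0.0 F [-0.2  0.1 -0.2]
shift cm now-axes [ 0.17  0.   12.38] | after-turn axes [1.500e-01 1.000e-02 1.238e+01] | turn deg [ 0.   0.1 -0.4] q [ 0.25  0.45  1.64 -0.    1.05 -1.23]
175 [577.8 690.1] ((577.2828369140625, 692.39111328125), (22.82358741760254, 104.68297576904297), 70.01216888427734)
181 [ 579.9 -381.3] ((579.8372802734375, -380.99609375), (9.005175590515137, 96.94709777832031), 89.82965850830078)
397 [580.1  42.5] ((580.2334594726562, 43.201194763183594), (35.98061752319336, 44.98863983154297), 88.64602661132812)
503 [ 570.1 -113.8] ((570.6172485351562, -113.4682846069336), (48.47102355957031, 50.2735481262207), 0.16766539216041565)
```

The block stands on the short head at (580.2, 42.5), with its top at 135 mm. Now I take the level.

```bash
python3 -m creep '[[0.15,0,4,0,0,-0.4,5],[0,0,4,0,0,0,5],[0,0,2.6,0,0,0,5],[0,0,1.7,0,0,0,5],[0,0,0,0,0,0,5],[0,0,0,0,0,0,1],[0,0,0,0,0,0,1],[0,0,0,0,0,0,1],[0,0,0,0,0,0,1],[0,0,0,0,0,0,1]]'; python3 -m creep '[[0,0,-2,0,0,0,1],[0,0,-4,0,0,0,1],[0,0,-6,0,0,0,1],[0,0,-6,0,0,0,1],[0,0,-4,0,0,0,1],[0,0,0,0,0,0,1],[0,0,0,0,0,0,1],[0,0,0,0,0,0,1],[0,0,0,0,0,0,1],[0,0,0,0,0,0,1]]'|egrep 'pos|open|force';python3 plan.py '[575.3,-35.6,240]' 86.4 0 0; python3 - <<'E'
from h import *
from station import ctrl
c=ctrl.capture('top');cs=ctrl.capture('side');np.savez('lv.npz',**c);np.savez('lvs.npz',**cs)
cv2.imwrite('pics/near6.png',np.vstack([cv2.resize(cs['pixels'][100:280,240:500],None,fx=1.6,fy=1.6),cv2.resize(c['pixels'][170:350,230:490],None,fx=1.6,fy=1.6)]))
E
```

```text
time_s: 28.25
tcp_pos: [490.9, 202.4, 9.3]
tcp_rot: [[-0.996, 0.09, 0.001], [0.09, 0.996, -0.0], [-0.001, 0.0, -1.0]]
force: [-0.9, 0.4, 5.6]
opening: 21.4
grasp_force: 30.0
tcp_pos: [490.4, 202.2, 228.0]
force: [-0.2, -0.1, -1.6]
opening: 21.0
grasp_force: 30.0
t 29.5 tcp [490.4 202.2 228. ] target [575.3 -35.6 221.2] open 21.0 gf 30.0 F [-0.2 -0.1 -1.6]
shift cm now-axes [-10.59 -22.92   0.68] | after-turn axes [-23.2    9.97   0.68] | turn deg [-0.1 -0.  88.4] q [ 0.25  0.35  1.51 -0.    1.29 -1.23]
```

View pics/near6.png

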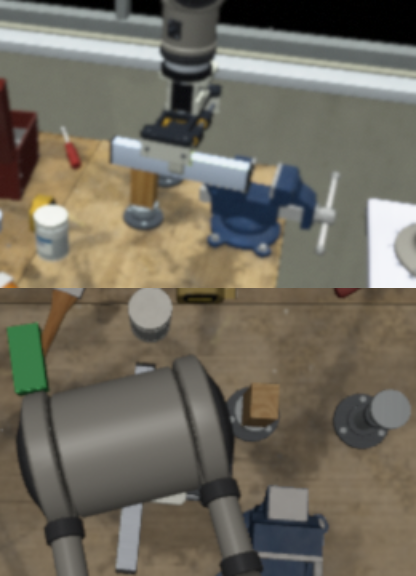

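The level is held at mid-length, level (side crop (180,162)). The block is still standing at top crop (263,402).

```bash
python3 -m creep '[[0,0,0,0,0,9.8,1],[0,0,0,0,0,9.8,1],[0,0,0,0,0,9.8,1],[0,0,0,0,0,9.8,1],[0,0,0,0,0,9.8,1],[0,0,0,0,0,9.8,1],[0,0,0,0,0,9.8,1],[0,0,0,0,0,9.8,1],[0,0,0,0,0,9.8,1],[0,0,0,0,0,0,1]]'|grep open; python3 -m creep '[[-4.6,2,0,0,0,0,1],[-4.6,2,0,0,0,0,1],[-4.6,2,0,0,0,0,1],[-4.6,2,0,0,0,0,1],[-4.6,2,0,0,0,0,1],[0,0,0,0,0,0,1],[0,0,0,0,0,0,1],[0,0,0,0,0,0,1],[0,0,0,0,0,0,1],[0,0,0,0,0,0,1]]'|egrep 'open|pos'; python3 plan.py '[575.3,-35.6,163]' 86.4 0 0
python3 - <<'E'
from h import *
from station import ctrl
for n in('side','top'):
    c=ctrl.capture(n);np.savez('p_'+n+'.npz',**c);W=world(c)
    m=(W[...,2]>210)&(W[...,2]<268)&(abs(W[...,0]-575)<35)&(abs(W[...,1]+35)<150)&(c['range_z']>0)
    _,l,st,_=cv2.connectedComponentsWithStats(m.astype(np.uint8))
    Q=W[m];print(n,len(Q),'y ends',np.percentile(Q[:,1],[1,99]).round(1),'x',np.median(Q[:,0]).round(1),st[1:][st[1:,4]>40].tolist())
    for y in(-130,-100,20,50):
        q=Q[abs(Q[:,1]-y)<10]
        if len(q):print(y,len(q),'z',np.percentile(q[:,2],[3,97]).round(1),'x',q[:,0].mean().round(1))
E
```

```text
opening: 20.6
tcp_pos: [576.9, -32.5, 228.9]
opening: 20.9
t 32.1 tcp [576.9 -32.5 228.9] target [575.3 -35.6 144.2] open 20.9 gf 30.0 F [-0.3 -0.  -1. ]
shift cm now-axes [-0.31 -0.14  8.47] | after-turn axes [-0.32 -0.14  8.47] | turn deg [-0.   0.   0.3] q [-0.19  0.44  1.37 -0.    1.33 -0.13]
side 499 y ends [-130.    84.7] x 576.2 [[324, 144, 28, 37, 499]]
-130 9 z [220.5 234.8] x 561.7
20 44 z [224.4 260.9] x 575.8
50 52 z [223.2 260.8] x 577.6
top 1009 y ends [-145.4   78.6] x 575.8 [[383, 222, 58, 18, 838], [504, 231, 14, 14, 159]]
-130 101 z [236.  262.5] x 566.3
20 175 z [229.5 262.7] x 577.6
50 181 z [230.6 262.6] x 579.3
```

```bash
python3 -m creep '[[-0.3,-0.14,2,0,0,0.3,1],[0,0,2,0,0,0,1],[0,0,2,0,0,0,1],[0,0,1.5,0,0,0,1],[0,0,0.5,0,0,0,1],[0,0,0,0,0,0,1],[0,0,0,0,0,0,1],[0,0,0,0,0,0,1],[0,0,0,0,0,0,1],[0,0,0,0,0,0,1]]'|egrep 'force|pos'; python3 plan.py '[575.3,-35.3,163]' 86.4 0 0; python3 - <<'E'
from h import *
from station import ctrl
c=ctrl.capture('side');d=ctrl.capture('top');cv2.imwrite('pics/near7.png',np.vstack([cv2.resize(c['pixels'][140:250,270:410],None,fx=3,fy=3),cv2.resize(d['pixels'][190:290,360:500],None,fx=3,fy=2.6)]))
E
```

```text
tcp_pos: [575.4, -36.2, 148.9]
force: [0.4, -0.7, -1.5]
grasp_force: 30.0
t 33.45 tcp [575.4 -36.2 148.9] target [575.3 -35.3 144.2] open 20.5 gf 30.0 F [ 0.4 -0.7 -1.5]
shift cm now-axes [ 0.08 -0.02  0.47] | after-turn axes [ 0.08 -0.02  0.47] | turn deg [-0.   0.  -0.1] q [-0.2   0.5   1.49 -0.    1.15 -0.13]
```

View pics/near7.png

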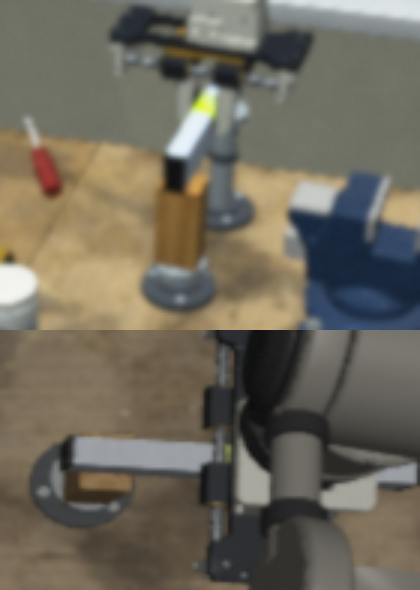

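```bash
python3 - <<'E'
from h import *
from station import ctrl
for n in('top','side'):
    c=ctrl.capture(n);W=world(c);z=179.6
    m=(abs(W[...,2]-z)<4)&(abs(W[...,0]-578)<25)&(W[...,1]>-5)&(W[...,1]<90)&(c['range_z']>0)
    v,u=np.nonzero(m);P=cast(c,np.c_[u,v],z)[:,:2].astype(np.float32)
    print(n,len(P),np.median(W[m][:,2]),P.mean(0),cv2.minAreaRect(P),'line x at y=42.5', np.polyval(np.polyfit(P[:,1],P[:,0],1),42.5))
    m=(abs(W[...,2]-135)<5)&(abs(W[...,0]-578)<35)&(abs(W[...,1]-43)<30)&(c['range_z']>0)
    v,u=np.nonzero(m);P=cast(c,np.c_[u,v],135)[:,:2].astype(np.float32);print(' block',len(P),P.min(0),P.max(0))
E
```

```text
top 467 180.36467658864558 [579.61444   35.216393] ((579.7520141601562, 34.95905303955078), (80.56133270263672, 21.506376266479492), 86.43755340576172) line x at y=42.5 580.0521562351757
 block 152 [557.8796    24.725155] [602.5814    61.605976]
side 115 178.99026466204703 [580.0829   42.25034] ((579.8516845703125, 38.85736083984375), (92.78888702392578, 22.296777725219727), 85.66082763671875) line x at y=42.5 580.099380603007
 block 48 [557.34344   29.310776] [603.99286  72.3767 ]
```

The level lies centred over the block (x 580.0 against 580.2, yaw 86.4°). Now I lower it to contact.

```bash
python3 -m creep '[[0.08,0,0.2,0,0,0,1],[0,0,0.15,0,0,0,1],[0,0,0,0,0,0,1],[0,0,0,0,0,0,1],[0,0,0,0,0,0,1],[0,0,0,0,0,0,1],[0,0,0,0,0,0,1],[0,0,0,0,0,0,1],[0,0,0,0,0,0,1],[0,0,0,0,0,0,1]]'|egrep 'pos|force'; python3 -m creep '[[0,0,0.08,0,0,0,1],[0,0,0,0,0,0,1],[0,0,0,0,0,0,1],[0,0,0,0,0,0,1],[0,0,0,0,0,0,1],[0,0,0,0,0,0,1],[0,0,0,0,0,0,1],[0,0,0,0,0,0,1],[0,0,0,0,0,0,1],[0,0,0,0,0,0,1]]'|egrep 'pos|force'
```

```text
tcp_pos: [575.4, -35.3, 145.2]
force: [1.2, 0.5, -2.2]
grasp_force: 30.0
tcp_pos: [575.4, -35.3, 144.4]
force: [0.1, 0.4, -2.0]
grasp_force: 30.0
```

```bash
python3 -m creep '[[0,0,0.08,0,0,0,1],[0,0,0,0,0,0,1],[0,0,0,0,0,0,1],[0,0,0,0,0,0,1],[0,0,0,0,0,0,1],[0,0,0,0,0,0,1],[0,0,0,0,0,0,1],[0,0,0,0,0,0,1],[0,0,0,0,0,0,1],[0,0,0,0,0,0,1]]'|egrep 'pos|force'
```

```text
tcp_pos: [575.5, -35.3, 144.3]
force: [-2.5, 0.6, 5.2]
grasp_force: 30.0
```

```bash
python3 -m creep '[[0,0,0,0,0,0,2.6],[0,0,0,0,0,0,3.2],[0,0,0,0,0,0,4.5],[0,0,0,0,0,0,5],[0,0,0,0,0,0,5],[0,0,-1,0,0,0,5],[0,0,-3,0,0,0,5],[0,0,-5,0,0,0,5],[0,0,-5,0,0,0,5],[0,0,0,0,0,0,5]]'|egrep 'pos|force|open'; python3 -m creep '[[3,-4,0,0,0,0,5],[3,-5,0,0,0,0,5],[3,-5,0,0,0,0,5],[3,-5,0,0,0,0,5],[3,-5,0,0,0,0,5],[0,0,0,0,0,0,5],[0,0,0,0,0,0,5],[0,0,0,0,0,0,5],[0,0,0,0,0,0,5],[0,0,0,0,0,0,5]]'|egrep 'time|pos'; python3 - <<'E'
from h import *
from station import ctrl
c=ctrl.capture('top');d=ctrl.capture('side');cv2.imwrite('pics/fin.png',np.vstack([cv2.resize(d['pixels'][120:270,220:430],None,fx=2,fy=2),cv2.resize(c['pixels'][140:290,230:500],None,fx=2,fy=2)[:,:420]]))
W=world(c);z=175;m=(abs(W[...,2]-z)<5)&(abs(W[...,0]-576)<30)&(abs(W[...,1]+35)<125)&(c['range_z']>0)
v,u=np.nonzero(m);P=cast(c,np.c_[u,v],z)[:,:2].astype(np.float32)
print(len(P),P.mean(0),cv2.minAreaRect(P));Q=W[m];print('z slope',np.polyfit(Q[:,1],Q[:,2],1))
E
```

```text
tcp_pos: [577.3, -35.6, 289.0]
force: [0.6, 0.3, -0.9]
opening: 49.7
grasp_force: 0.0
time_s: 39.9
tcp_pos: [345.9, 129.3, 283.4]
1344 [574.8678   -37.076855] ((574.1257934570312, -36.34956359863281), (225.17306518554688, 24.752504348754883), 86.00716400146484)
z slope [1.69930577e-03 1.75824794e+02]
```

View pics/fin.png

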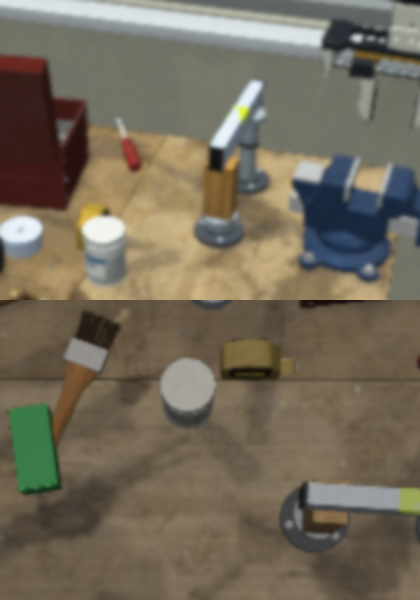

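The level rests on the block and the tall stand, horizontal and centred within about 1 mm. The jar, tape and brush are unmoved and the robot is clear, so I hand it in.

```bash
python3 -c "from station import ctrl; print(ctrl.finish_job())"
```

```text
the job is handed in; nothing more can be done
None
```

The job is handed in at about 40 s: the block stands on end on the short stand's head, the level rests horizontally and centred within about 1 mm across the block and the tall stand, and the jar, tape measure and brush were not touched.

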